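# Turn the mask-drying carousel to its empty hook and hang the orange-tabbed mask carrier

## Task

Turn the drying carousel counterclockwise (seen from above) by its blue post until it comes up against its stop, so that the empty hook faces the orange loading mark. Then take the mask carrier with the orange tab out of the block, hang it by its eye on that hook and draw it outwards until it bears against the hook's upturned end, then let go so that it hangs there at rest, with the carousel still at its stop. Work gently, never knocking or pressing the carousel with 30 N or more, and leave everything else where it stands.

Things in the scene. Friction and masses are not known exactly. Their poses are not given: they have to be found in the camera images.
- rack: Carousel base: round white drip tray, 370 mm across, 18 mm rim, fixed. Origin on the vertical turning axis at table level; its -x axis is the loading direction, where an orange bar lies on the tray. A column in its centre is clamped at a height that differs every time and is not measured: all that it carries stands higher by h, 0 to 30 mm. The clamp does not yield to the forces of the job.
- hub_low (a point): Point on the turning axis 170 mm above the table, fixed to the base. The hub, a grey disc of radius 60 mm, has its top face h above this point (h unknown, 0 to 30 mm: find it by touch or sight); a nut of radius 14 mm stands 10 mm high in its middle. The blue post (radius 7 mm, 48 mm off the axis, 45 degrees counterclockwise of the empty hook) rises 50 mm above the hub's top face.
- mark (a point): Point on the tray's orange loading bar, 158 mm from the axis. Over it the empty hook must come. Four hooks at right angles: round level bars of radius 4 mm, axis 6 mm below the hub's top face, 150 mm long from the turning axis, then turned straight up, the end 10 mm above the hub's top face. Three hold white-tabbed carriers (same shape, 130 mm from the axis, captive, free to swing); one is empty.
- turret (a joint): Angle of the hub in rad, counterclockwise positive from above. 0 is the stop: empty hook along the rack's -x axis. Starts at -0.85 to -1.45, cannot pass 0. At value q the empty hook points along pi + q and the blue post lies at -3 pi/4 + q in the rack's frame. Friction holds it where left; turning takes 0.15 N m (3 to 5 N at the post).
- carrier: Mask carrier to hang: upright steel frame, copper plate in it, orange tab on top; 86 mm wide (y), 8 mm thick (x), 175 mm tall, 0.14 to 0.25 kg. Origin: centre of underside. From below: frame 0 to 88 mm; eye, a window along x 30 mm wide with bevelled top corners, 88 to 115; steel bar 46 mm wide, 115 to 123; tab 40 mm wide, 8 mm thick, 123 to 175. Stands in one of the block's slots.
- eye (a point): Centre of the top inner edge of the orange carrier's eye, 115 mm above the carrier's origin: the edge that comes to lie on the hook's bar.
- tab (a point): Centre of the top edge of the orange tab, 175 mm above the carrier's origin.
- block: White holding block, fixed, 210 mm along x, 100 mm along y; origin at the centre of its underside. Three slots at x = -75, 0 and 75 mm, floor at z = 6 mm, 11 mm wide, walls 8 mm thick reaching z = 30 mm; carriers stand in them, plate normal along x, and lift straight up.
- spare1: Bystander carrier with grey tab in the block, same shape (86 mm wide along its y, 8 mm thick along its x, 175 mm tall), origin as for the orange one.
- spare2: Bystander carrier with green tab in the block, same shape (86 mm wide along its y, 8 mm thick along its x, 175 mm tall), origin as for the orange one.
- bottle: Bystander: amber bottle, radius 30 mm, 140 mm tall, origin at its underside.
- beaker: Bystander: glass beaker, rim radius 32 mm, 80 mm tall, origin at its underside.
- dish: Bystander: flat clear dish, radius 45 mm, 12 mm tall, origin at its underside.
- tweezers: Bystander: steel tweezers lying flat, 110 mm along x, 6 mm high, origin at the underside.
- chipbox: Bystander: blue chip box with a clear lid, 94 by 94 by 34 mm, origin at its underside.

How it is judged:
On the way, in this order (a step that is already met when the one before it is completed fails the run):
1. the carousel is turned up against its stop while the orange carrier is not yet on it (value of joint turret above -0.035 rad and contact force between carrier and rack below 0.1 N), for 0.2 s.
2. the carrier, hung on the empty hook, bears outwards against its upturned end (value of joint turret above -0.035 rad and x of eye in the frame of rack between -0.147 and -0.128 m and y of eye in the frame of rack between -0.015 and 0.015 m and z of eye in the frame of rack between 0.16 and 0.206 m and contact force between carrier and rack above 3 N), for 0.1 s.
At the end, for the whole second after the job is handed in: Carousel within 0.035 rad of its stop; orange carrier at rest on the hook at the mark, free of the fingers, carried by the carousel, within 0.3 rad of upright, its eye 128 to 147 mm out from the axis, within 15 mm sideways, 160 to 206 mm above the table (value of joint turret above -0.035 rad and x of eye in the frame of rack between -0.147 and -0.128 m and y of eye in the frame of rack between -0.015 and 0.015 m and z of eye in the frame of rack between 0.16 and 0.206 m and contact force between carrier and rack above 0.7 N and contact force between carrier and the fingers below 0.1 N and angle between carrier's own z axis and vertical below 0.3 rad and linear speed of carrier below 0.05 m/s and angular speed of carrier below 0.4 rad/s); the robot touches nothing.
It fails at once if more than 30 N on the carousel or anything on it (contact force between anything else and rack above 30 N).
It fails at once if a spare carrier moved by more than 25 mm or tipped over (distance of any of spare1, spare2 from where it was at the start of the episode above 0.025 m or angle between any of spare1, spare2's own z axis and vertical above 0.35 rad).
It fails at once if another bystander moved by more than 25 mm or tipped over (distance of any of bottle, beaker, dish, tweezers, chipbox from where it was at the start of the episode above 0.025 m or angle between any of bottle, beaker, dish, tweezers, chipbox's own z axis and vertical above 0.35 rad).
It also fails if it takes over 61 s, if anything falls off the work surface, if the arm or the gripper's body presses on something with over 40 N, if the wrist force passes 120 N, or if a joint passes its speed limit or range.

## Robot

A 7-joint arm with a two-finger parallel gripper is mounted at the origin on the work surface. World frame = base frame: x ahead of the robot, y to its left, z up, the work surface at z = 0. Lengths are in m, angles in rad, forces in N, time in s.
With the tool pointing down it reaches from about 0.4 to 0.85 m from the base axis. Payload 4.4 kg.
Tool frame: the origin (TCP) lies at the very end of the fingers, on their centre line; the grasp point (between the pads) lies 19 mm behind it; z points along the fingers, y is the direction in which the jaws open and shut (so a half turn about z gives the same grasp; the last joint's range is limited). The gripper opens to 94 mm and grips with 3 to 60 N. Pads are 16 mm wide; open, the fingers measure 119 mm over their backs; the gripper's body (75 mm by 177 mm) begins 78 mm behind the grasp point.
Start: joints at [1.24, 0.628, 0.038, 1.517, -0.027, 0.996, -0.02], TCP at [0.17, -0.627, 0.205] pointing down, gripper open.
Joint ranges: [-3.06, 3.06], [-0.37, 2.12], [-1.25, 1.32], [0.18, 2.47], [-1.1, 4.24], [0.23, 1.98], [-2.94, 2.94]. Speed limits (rad/s): [2.57, 2.57, 3.14, 3.14, 3.14, 3.14, 3.14].

## Interface

Orientations are given as a unit quaternion [w, x, y, z].
In Python, from rig import env, get_image, spot_in, regions_of, place_of gives the robot as it stands.
- The arm moves only by the shell command python3 -m inch 'ROWS'. ROWS is a JSON object of lists of equal length, an entry for each row: "travel": the shift along the tool's x, y, z in cm, a list of three; "dr": the turn, a rotation vector about the tool's x, y, z in rad, a list of three; "claw": the opening, from -1 (shut) to 1 (fully open). A call has 1 to 10 rows; each row is the pose to reach, as a shift and turn from the pose commanded when the call began, along the tool's axes at that moment; what a row does not reach only later rows make up. A row lasts 1/8 s, in which the tool goes at most 62.5 mm and 10.7 degrees, less where a joint would pass 70% of its speed; a pose out of reach is approached as far as the arm can. A call with a gripper value outside its range is refused whole. The fingers move at their own pace and stop on an object; the grip force is fixed at half the most. Time passes only in rows, so rows that repeat a pose let the fingers close. It gives the time, the measured TCP pose, the force and the opening at its end, in the units of the state.
- env.sense(): the state, without advancing time (a new reading comes with each control period).
- get_image(name): name is "side" or "top" or "wrist"; returns a dict with "pixels" (420x560x3 uint8, blue, green, red), "fx", "fy", "cx", "cy" (pixels), "position" and "orientation" of the camera in the world. Camera axes: x right, y up, looking along -z (the intrinsics and any distortion apply to the point x, -y, -z); pixel columns grow to the right and rows downward; lengths in m; the calibration is good to about 2 mm. The wrist camera is an equidistant fisheye: a pixel r from the principal point sees the ray r / f radians off the axis. A picture is of the moment at which its call begins. There is no depth.
- env.sign_off(): hands the job in, once; it reports no verdict.
Trained networks look in a picture, given as the dict that the camera call returned (one of the last four; its "shot" number tells which), for a name from the list of things; names that differ only in an ending like _2 or _b are one class to them, and where a whole thing is asked for, a point or a joint stands for the part that bears it (a point fixed in the world has none). Each returns a list of dicts, best first, with "p" (0 to 1); they miss things now and then, are a little off and sometimes report something else, mostly with a low value. They report only what shows in the picture. A call takes as long as a camera call.
- spot_in(picture, thing): "box" ([left, top, right, bottom] in pixels, round what is visible of it).
- regions_of(picture, thing): "mask" (420x560 bool, what is visible of it) and "box" ([left, top, right, bottom] in pixels, round what is visible of it).
- place_of(picture, thing): "uv" ([column, row] in pixels: a listed point, or the origin of a listed thing).
The state is a dict: "time": time; "qpos": joint angles; "dq": joint speeds; "joint_efforts": joint torques, N m; "tool_pos": TCP position; "tcp_rot": TCP orientation; "force": force on the tool from outside, world axes, zero at the start; "moment": the same for the moment, N m; "opening": opening from 0.0 (shut) to 1.0 (fully open).
Only numpy, scipy, OpenCV 4.12 (cv2) and the standard library are available. Lean on these libraries where they do the work, as an engineer would, in place of code of your own. Each camera call takes 0.05 s, during which the arm holds its last target.

## Working session

There is one attempt and no reset: what is moved stays moved. The work goes in short steps, Python scripts to look and compute and a shell command to move; the robot and the scene stay as the last step left them, time stands still between calls to the robot, and variables do not carry over. Pictures are saved under pics/ and viewed, and the job is handed in when it is done.

```bash
ls; mkdir -p pics
python3 - <<'E'
from rig import env,get_image,spot_in,regions_of,place_of
import cv2
print(env.sense())
for n in ["side","top","wrist"]:
    p=get_image(n); cv2.imwrite(f"pics/a_{n}.png",p["pixels"])
    print(n,{k:v for k,v in p.items() if k!="pixels"})
    for t in ["rack","hub_low","mark","turret","carrier","eye","tab","block","spare1","spare2","bottle","beaker","dish","tweezers","chipbox"]:
        r=place_of(p,t)[:2] if t!="turret" else []
        s=spot_in(p,t)[:2] if t not in("hub_low","mark","eye","tab") else []
        print(t,[([round(float(x)) for x in a["uv"]],round(float(a["p"]),2)) for a in r],[([round(float(x)) for x in a["box"]],round(float(a["p"]),2)) for a in s])
print(env.sense()["time"])
E
```

```text
pics
{'time': 0.0, 'qpos': array([ 1.2401871 ,  0.6293177 ,  0.03844835,  1.51834428, -0.02697688,
        0.99629271, -0.02002395]), 'dq': array([-0.00206096, -0.0006149 , -0.00042808,  0.00059347, -0.00138275,
       -0.0001103 ,  0.00140141]), 'joint_efforts': array([-3.14341614e-04, -5.49734545e+01,  1.14421606e+00, -1.86634433e+01,
       -5.20099676e-02,  2.34257849e-02,  1.32318683e-04]), 'tool_pos': array([ 0.16996747, -0.6267061 ,  0.20458026]), 'tcp_rot': array([-9.10584925e-04,  9.91247943e-01,  1.32010099e-01, -1.44231003e-04]), 'force': array([0.4491441 , 0.4674041 , 0.84790645]), 'moment': array([-0.0058793 , -0.03977148, -0.03585142]), 'opening': 1.0027512167856043}
side {'fx': 531.158470522462, 'fy': 531.158470522462, 'cx': 278.1304281884067, 'cy': 202.50550432786474, 'position': array([ 0.43736277, -0.99484836,  1.26573848]), 'orientation': array([ 0.93306847,  0.35360185, -0.01961843, -0.06296095]), 'shot': 1}
rack [([301, 203], 0.55)] [([239, 117, 360, 254], 0.57)]
hub_low [([297, 168], 0.77), ([299, 206], 0.5)] []
mark [([251, 215], 0.97), ([241, 144], 0.63)] []
t
[... 1848 characters left out ...]
 [([188, 292], 0.62)] [([171, 275, 203, 312], 0.7), ([354, 179, 408, 259], 0.5)]
tweezers [([142, 181], 0.54), ([437, 177], 0.53)] [([432, 158, 439, 196], 0.69)]
chipbox [([335, 129], 0.78)] [([196, 110, 297, 222], 0.75), ([317, 106, 358, 148], 0.67)]
wrist {'fx': 325.19226210127806, 'fy': 325.19226210127806, 'cx': 281.61436769259933, 'cy': 207.15463878312875, 'position': array([ 0.24582093, -0.60602711,  0.38494604]), 'orientation': array([ 0.78698177, -0.10813613,  0.0828763 , -0.60174562]), 'shot': 3}
rack [] []
hub_low [] []
mark [] []
turret [] []
carrier [] []
eye [] []
tab [] []
block [] []
spare1 [] []
spare2 [] []
bottle [] []
beaker [] []
dish [] []
tweezers [] []
chipbox [] []
3.9
```

View images.

Run:
```python
import cv2
a=cv2.imread("pics/a_side.png")[90:380,170:400];cv2.imwrite("pics/b_side.png",cv2.resize(a,None,fx=2.0,fy=2.0,interpolation=cv2.INTER_CUBIC))
a=cv2.imread("pics/a_top.png")[90:330,100:450];cv2.imwrite("pics/b_top.png",cv2.resize(a,None,fx=2.2,fy=2.2,interpolation=cv2.INTER_CUBIC))
```

```text
(no output)
```

View pics/b_side.png

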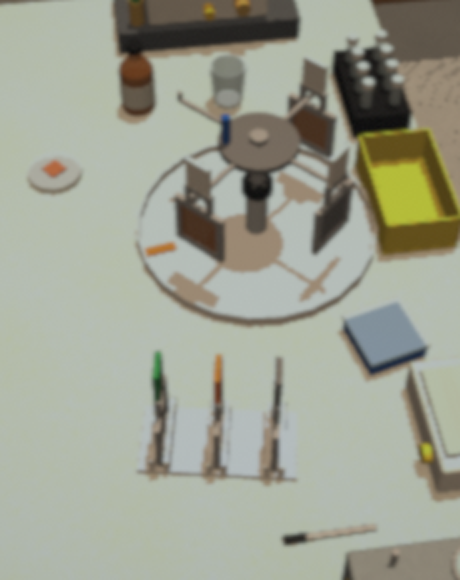

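View pics/b_top.png

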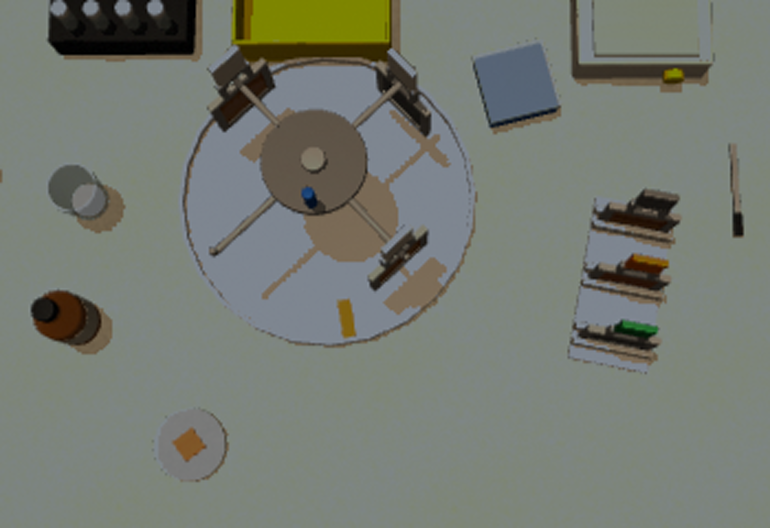

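View pics/a_wrist.png

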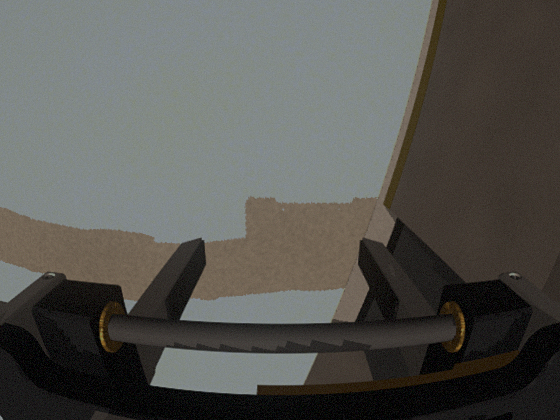

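```bash
cat > h.py <<'E'
import numpy as np, cv2
from scipy.spatial.transform import Rotation as R
from scipy.optimize import least_squares
cams={}
cams['side']=dict(f=531.158,c=(278.1304,202.5055),p=np.array([0.43736277,-0.99484836,1.26573848]),q=[0.93306847,0.35360185,-0.01961843,-0.06296095])
cams['top']=dict(f=500.112,c=(276.5805,209.647),p=np.array([0.32318172,-0.01305793,1.38241711]),q=[0.70576178,0.06553945,-0.04948734,-0.70367315])
for c in cams.values(): q=c['q']; c['R']=R.from_quat([q[1],q[2],q[3],q[0]]).as_matrix()
def proj(n,P):
    c=cams[n]; d=(np.atleast_2d(P)-c['p'])@c['R']
    return np.c_[c['c'][0]+c['f']*d[:,0]/-d[:,2], c['c'][1]-c['f']*d[:,1]/-d[:,2]]
def ray(n,uv):
    c=cams[n]; d=c['R']@np.array([(uv[0]-c['c'][0])/c['f'],-(uv[1]-c['c'][1])/c['f'],-1]); return c['p'],d/np.linalg.norm(d)
def onz(n,uv,z):
    p,d=ray(n,uv); return p+d*(z-p[2])/d[2]
def tri(a,b):
    # side uv, top uv
    r=lambda P:np.r_[proj('side',P)[0]-a,proj('top',P)[0]-b]
    s=least_squares(r,[0.5,-.1,.1]); return s.x,np.round(s.fun,1)
T=lambda x,y:(100+x/2.2,90+y/2.2)
S=lambda x,y:(170+x/2,90+y/2)
E
python3 - <<'E'
from h import *
np.set_printoptions(precision=4,suppress=True)
print("mark top/side",onz('top',T(347,318),.004),onz('side',S(161,249),.004))
print("nut",tri(S(259,134),T(313,157)))
print("post top",tri(S(226,119),T(308,190)), "hooktip",tri(S(180,96),T(213,251)))
print("tab or",tri(S(218,356),T(650,262)),"green",tri(S(157,354),T(637,327)),"grey",tri(S(278,360),T(660,197)))
for n,c in [('top',[T(594,198),T(570,356),T(648,371)]),('side',[S(138,473),S(296,479)])]:
    for k in c: print(n,onz(n,k,0))
# rim pts of tray
for n,c,z in [('top',[T(183,200),T(325,345),T(475,193),T(326,59)],.018),('side',[S(137,230),S(257,321),S(377,240),S(260,142)],.018)]:
    print(n,[onz(n,k,z) for k in c])
print("chip",onz('top',T(515,83),.034),"dish",onz('top',T(190,445),.012))
E
```

```text
mark top/side [0.4796 0.0709 0.004 ] [0.4824 0.0749 0.004 ]
nut (array([0.6351, 0.0979, 0.2078]), array([-0.2,  0.1, -0. , -0.2]))
post top (array([0.5888, 0.0993, 0.2424]), array([ 0.3, -0.1,  0. ,  0.2])) hooktip (array([0.5321, 0.2073, 0.1968]), array([-0.3,  0.1, -0. , -0.3]))
tab or (array([ 0.5233, -0.2692,  0.1988]), array([-1.6,  0.4, -0.2, -1.6])) green (array([ 0.4516, -0.2536,  0.1955]), array([-1.2,  0.3, -0.1, -1.2])) grey (array([ 0.5953, -0.2831,  0.1963]), array([-1.2,  0.4, -0.1, -1.3]))
top [ 0.6353 -0.2439  0.    ]
top [ 0.4329 -0.2088  0.    ]
top [ 0.4145 -0.3053  0.    ]
side [ 0.4148 -0.3028  0.    ]
side [ 0.6196 -0.3396  0.    ]
top [array([0.6287, 0.2809, 0.018 ]), array([0.4442, 0.097 , 0.018 ]), array([ 0.6377, -0.0907,  0.018 ]), array([0.816, 0.101, 0.018])]
side [array([0.4485, 0.1069, 0.018 ]), array([ 0.6066, -0.0925,  0.018 ]), array([0.8146, 0.035 , 0.018 ]), array([0.6699, 0.2748, 0.018 ])]
chip [ 0.7775 -0.1418  0.034 ] dish [0.3207 0.2626 0.012 ]
```

Run:
```python
import cv2,numpy as np
a=cv2.imread("pics/a_side.png");b=cv2.imread("pics/a_top.png")
def z(i,x,y,w,h,s): return cv2.convertScaleAbs(cv2.resize(i[y:y+h,x:x+w],None,fx=s,fy=s,interpolation=cv2.INTER_CUBIC),alpha=1.6)
cv2.imwrite("pics/c1.png",np.hstack([z(a,250,125,80,75,5),z(b,190,130,80,75,5)]))
cv2.imwrite("pics/c2.png",np.hstack([z(a,235,260,85,75,4.6),z(b,350,170,85,75,4.6*1)]))
```

```text
(no output)
```

View pics/c1.png

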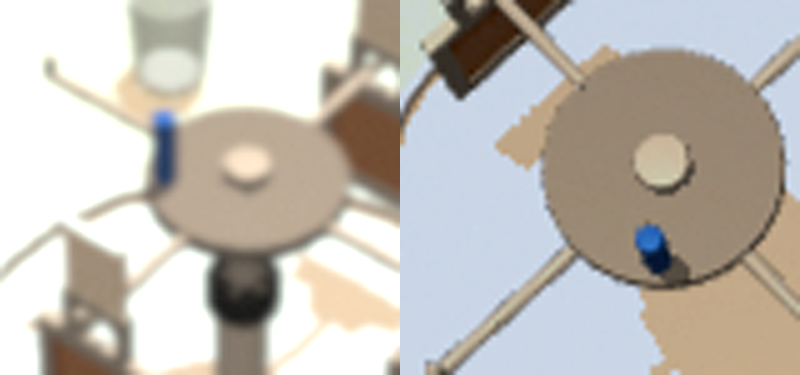

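View pics/c2.png

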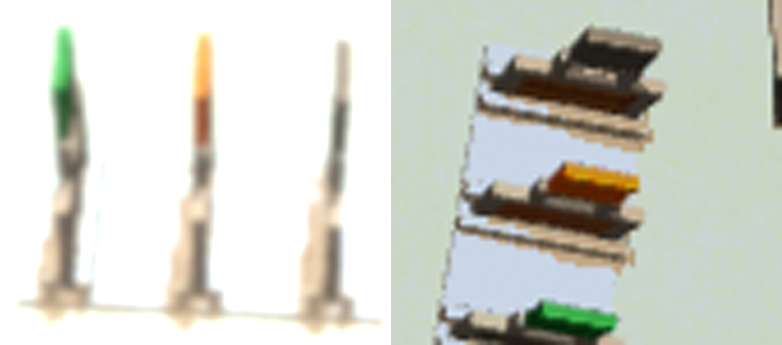

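Run:
```python
from h import *
np.set_printoptions(precision=4,suppress=True)
# params cx,cy,yaw,q,h
def model(p):
    cx,cy,yaw,q,h=p; c=np.array([cx,cy,0]); H=.17+h
    u=lambda a,r,z:c+np.array([r*np.cos(a),r*np.sin(a),z])
    return [u(0,0,H+.01),u(yaw-3*np.pi/4+q,.048,H+.05),u(yaw+np.pi+q,.15,H+.01),u(yaw+np.pi,.158,.004)]
side=[(299.4,157.2),(282.8,148.4),(260,137.5),S(161,249)]
top=[(242.2,162),(240,177.2),(197,203.5),T(347,318)]
# tray rim points as constraint
rim={'top':[T(183,200),T(325,345),T(475,193),T(326,59)],'side':[S(137,230),S(257,321),S(377,240),S(260,142)]}
def f(p):
    P=np.array(model(p)); r=[(proj('side',P)-side).ravel(),(proj('top',P)-top).ravel()]
    for n in rim:
        r.append([ (np.hypot(*(onz(n,k,.018)[:2]-p[:2]))-.185)*400*.5 for k in rim[n]])
    return np.concatenate(r)
s=least_squares(f,[.63,.097,.157,-1,.02],x_scale=[.1,.1,.1,.1,.01],loss='soft_l1')
print(s.x); print(s.fun.reshape(-1,2)[:8]); print(f(s.x))
# block+carrier
blk={'top':[((-.105,.05),T(594,198)),((-.105,.05),None)]}
pts=[('top',(.105,.05,0),T(596,198)),('top',(-.105,.05,0),T(570,356)),('top',(-.105,-.05,0),T(648,371)),('side',(-.105,-.05,0),S(138,473)),('side',(.105,-.05,0),S(296,479)),
 ('top',(0,-.02,.181),(350+(638-391)/4.6,170+176/4.6)),('top',(0,.02,.181),(350+(562-391)/4.6,170+166/4.6)),('side',(0,-.02,.181),(235+204/4.6,260+36/4.6))]
def g(p):
    o=[]
    for n,l,uv in pts:
        cc,ss=np.cos(p[2]),np.sin(p[2]); P=np.array([p[0]+cc*l[0]-ss*l[1],p[1]+ss*l[0]+cc*l[1],l[2]])
        o.append(proj(n,P)[0]-uv)
    return np.concatenate(o)
s=least_squares(g,[.525,-.27,-.17]);print(s.x);print(s.fun.reshape(-1,2))
```

```text
[ 0.635   0.0968  0.1603 -0.97    0.0259]
[[-0.1096  0.6321]
 [-0.1133  0.4871]
 [-0.5585 -1.2289]
 [-0.9769  0.9165]
 [ 0.5978 -0.5575]
 [ 0.4485 -0.1892]
 [-0.0855 -0.114 ]
 [-0.2595  0.2289]]
[-0.1096  0.6321 -0.1133  0.4871 -0.5585 -1.2289 -0.9769  0.9165  0.5978
 -0.5575  0.4485 -0.1892 -0.0855 -0.114  -0.2595  0.2289 -0.1555  1.1468
  0.5114 -0.7856  0.353   1.2697  0.9874 -0.721 ]
[ 0.527  -0.2699 -0.1701]
[[-2.9133 -1.2643]
 [-2.1923  0.3389]
 [-1.4699 -0.195 ]
 [ 0.0268 -0.482 ]
 [ 0.6974 -1.0203]
 [-1.4901  0.3037]
 [-1.4064 -0.2931]
 [-0.6384 11.7526]]
```

```bash
python3 - <<'E'
from h import *
np.set_printoptions(precision=4,suppress=True)
pts=[('top',(.105,.05,0),T(596,198)),('top',(-.105,.05,0),T(570,356)),('top',(-.105,-.05,0),T(648,371)),('side',(-.105,-.05,0),S(138,473)),('side',(.105,-.05,0),S(296,479)),
 ('top',(0,-.02,.181),(350+(638-391)/4.6,170+173/4.6)),('top',(0,.02,.181),(350+(562-391)/4.6,170+163/4.6)),('side',(0,.02,.181),(235+204/4.6,260+34/4.6)),('side',(0,-.02,.181),(235+204/4.6,260+93/4.6))]
def g(p):
    o=[]
    for n,l,uv in pts:
        cc,ss=np.cos(p[2]),np.sin(p[2]); P=np.array([p[0]+cc*l[0]-ss*l[1],p[1]+ss*l[0]+cc*l[1],l[2]])
        o.append(proj(n,P)[0]-uv)
    return np.concatenate(o)
s=least_squares(g,[.525,-.27,-.17],loss='soft_l1');print(s.x);print(g(s.x).reshape(-1,2))
print(tri((235+204/4.6,260+34/4.6),(350+(562-391)/4.6,170+163/4.6)),tri((235+204/4.6,260+93/4.6),(350+(638-391)/4.6,170+173/4.6)))
E
cat > m.py <<'E'
# print the tool-frame shift (cm) and dr for target xyz, yaw of tool y (deg) with tool down, from a commanded pose
import sys; from h import *
from rig import env
def go(x,y,z,yawy=None,pos=None,quat=None):
    s=env.sense(); p=s['tool_pos'] if pos is None else np.array(pos); q=s['tcp_rot'] if quat is None else quat
    M=R.from_quat([q[1],q[2],q[3],q[0]]).as_matrix()
    print("t",round(s['time'],2),"tcp",np.round(p,4),"yawy",np.round(np.degrees(np.arctan2(M[1,1],M[0,1])),1),"tilt z",np.round(M[:,2],4),"F",np.round(s['force'],1),"open",round(s['opening'],3))
    print("travel cm",np.round(M.T@(np.array([x,y,z])-p)*100,2),end=' ')
    if yawy is not None:
        a=np.radians(yawy); yy=np.array([np.cos(a),np.sin(a),0]); zz=np.array([0,0,-1.]); xx=np.cross(yy,zz)
        print("dr",np.round(R.from_matrix(M.T@np.c_[xx,yy,zz]).as_rotvec(),3),end='')
    print()
E
python3 - <<'E'
from m import *
go(.59,.14,.235,-65); go(.587,.14,.216,-65)
E
```

```text
[ 0.527  -0.2737 -0.1762]
[[-1.2875 -1.3414]
 [-0.9874  0.1825]
 [-0.2915 -0.1337]
 [ 0.0685  0.6155]
 [ 0.8652  0.5266]
 [ 0.1178  0.9931]
 [ 0.2118  0.299 ]
 [ 0.2446 -0.2202]
 [-0.4623  0.7095]]
(array([ 0.5307, -0.2538,  0.18  ]), array([ 0.3, -0.1,  0. ,  0.3])) (array([ 0.5251, -0.2928,  0.183 ]), array([ 0.2, -0. ,  0. ,  0.2]))
t 3.9 tcp [ 0.1701 -0.6274  0.2055] yawy -74.8 tilt z [ 0.e+00 -1.e-04 -1.e+00] F [ 0.6 -0.5  0.1] open 1.0
travel cm [ 60.6  -63.08  -2.96] dr [ 0.    -0.    -0.172]
t 3.9 tcp [ 0.1701 -0.6274  0.2055] yawy -74.8 tilt z [ 0.e+00 -1.e-04 -1.e+00] F [ 0.6 -0.5  0.1] open 1.0
travel cm [ 60.31 -63.16  -1.06] dr [ 0.    -0.    -0.172]
```

```bash
python3 -m inch '{"travel":[[0,0,-6],[3,-3,-12],[60.5,-64,-12],[60.5,-64,-12],[60.5,-64,-12],[60.5,-64,-12],[60.5,-64,-12],[60.5,-64,-12],[60.5,-64,-12],[60.5,-64,-12]],"dr":[[0,0,0],[0,0,-0.1],[0,0,-0.172],[0,0,-0.172],[0,0,-0.172],[0,0,-0.172],[0,0,-0.172],[0,0,-0.172],[0,0,-0.172],[0,0,-0.172]],"claw":[-1,-1,-1,-1,-1,-1,-1,-1,-1,-1]}'
python3 - <<'E'
from m import *
go(.592,.142,.33,-65); go(.59,.14,.216,-65)
E
```

```text
time: 5.15
tool_pos: [0.4247, -0.1535, 0.3223]
tcp_rot: [0.0, 0.976, 0.216, 0.0]
force: [-0.3, -0.4, -0.2]
opening: 0.007
t 5.15 tcp [ 0.4247 -0.1535  0.3223] yawy -65.0 tilt z [ 1.2e-03 -7.0e-04 -1.0e+00] F [-0.3 -0.4 -0.2] open 0.007
travel cm [ 27.65 -19.71  -0.77] dr [ 0.001 -0.001  0.   ]
t 5.15 tcp [ 0.4247 -0.1535  0.3223] yawy -65.0 tilt z [ 1.2e-03 -7.0e-04 -1.0e+00] F [-0.3 -0.4 -0.2] open 0.007
travel cm [ 27.38 -19.62  10.63] dr [ 0.001 -0.001  0.   ]
```

```bash
python3 -m inch '{"travel":[[27.4,-19.6,0],[27.4,-19.6,0],[27.4,-19.6,0],[27.4,-19.6,0],[27.4,-19.6,0],[27.4,-19.6,0],[27.4,-19.6,5],[27.4,-19.6,5]],"dr":[[0,0,0],[0,0,0],[0,0,0],[0,0,0],[0,0,0],[0,0,0],[0,0,0],[0,0,0]],"claw":[-1,-1,-1,-1,-1,-1,-1,-1]}'
python3 - <<'E'
from m import *
go(.589,.135,.216,-65)
from rig import get_image
for n in ['top','side']: cv2.imwrite(f'pics/d_{n}.png',cv2.convertScaleAbs(cv2.resize(get_image(n)['pixels'][110:260,180:330],None,fx=2.6,fy=2.6,interpolation=cv2.INTER_CUBIC),alpha=1.5))
a=[cv2.imread(f'pics/d_{n}.png') for n in ['top','side']]; cv2.imwrite('pics/d.png',np.hstack(a))
E
```

```text
time: 6.15
tool_pos: [0.5868, 0.1374, 0.2686]
tcp_rot: [0.0, 0.976, 0.217, -0.004]
force: [-0.8, -0.9, -0.9]
opening: 0.003
t 6.15 tcp [0.5868 0.1374 0.2686] yawy -64.9 tilt z [-0.0077 -0.0025 -1.    ] F [-0.8 -0.9 -0.9] open 0.003
travel cm [0.14 0.32 5.26] dr [-0.001  0.008  0.001]
```

View pics/d.png

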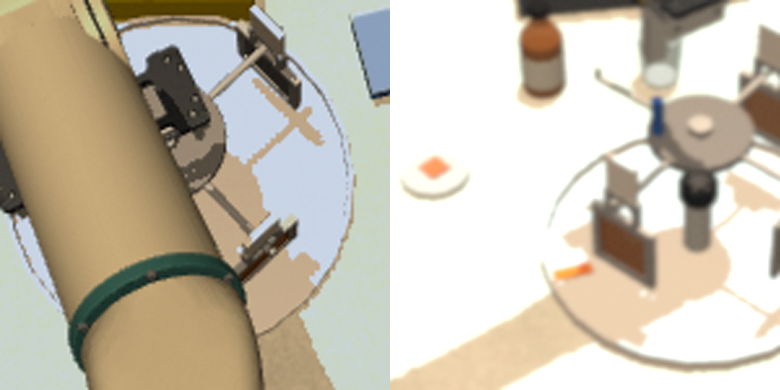

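```bash
python3 -m inch '{"travel":[[0.1,0,2],[0.1,0,5],[0.1,0,5]],"dr":[[0,0,0],[0,0,0],[0,0,0]],"claw":[-1,-1,-1]}'
python3 - <<'E'
from m import *
go(.589,.12,.216,-65)
# arc plan: finger center = post pos + offset behind along tangent, 20mm
c=np.array([.635,.0968]); s=env.sense();p=s['tool_pos'];q=s['tcp_rot'];M=R.from_quat([q[1],q[2],q[3],q[0]]).as_matrix()
for qq in [-1.02,-.97,-.8,-.6,-.4,-.25,-.15,-.08,-.04,0,.04]:
    a=.16-3*np.pi/4+qq; P=c+.048*np.array([np.cos(a),np.sin(a)]); n=np.array([np.cos(np.radians(-65)),np.sin(np.radians(-65))])
    t=P-n*.0195
    print(qq,np.round(t,4),np.round(M.T@(np.r_[t,.216]-p)*100,2))
E
```

```text
time: 6.62
tool_pos: [0.59, 0.1379, 0.2221]
tcp_rot: [0.0, 0.976, 0.216, -0.001]
force: [-0.5, -1.7, 0.6]
opening: 0.002
t 6.62 tcp [0.59   0.1379 0.2221] yawy -65.0 tilt z [-1.e-03 -6.e-04 -1.e+00] F [-0.5 -1.7  0.6] open 0.002
travel cm [-0.85  1.58  0.62] dr [ 0.     0.001 -0.   ]
-1.02 [0.5789 0.1181] [-1.85  1.33  0.62]
-0.97 [0.5788 0.1157] [-1.96  1.55  0.62]
-0.8 [0.5793 0.1075] [-2.26  2.3   0.62]
-0.6 [0.5816 0.0982] [-2.44  3.25  0.62]
-0.4 [0.5857 0.0896] [-2.43  4.2   0.62]
-0.25 [0.5899 0.0837] [-2.3   4.91  0.62]
-0.15 [0.5932 0.0802] [-2.15  5.37  0.62]
-0.08 [0.5956 0.0779] [-2.02  5.68  0.62]
-0.04 [0.5971 0.0767] [-1.94  5.85  0.62]
0 [0.5987 0.0756] [-1.85  6.02  0.62]
0.04 [0.6002 0.0745] [-1.75  6.19  0.62]
```

```bash
python3 -m inch '{"travel":[[-2.1,0.3,0.3],[-2.2,0.9,0.3],[-2.2,1.5,0.3],[-2.2,2.0,0.3],[-2.2,2.5,0.3],[-2.3,3.1,0.3],[-2.3,3.7,0.3],[-2.3,4.2,0.3],[-2.2,4.7,0.3],[-2.2,4.9,0.3]],"dr":[[0,0,0],[0,0,0],[0,0,0],[0,0,0],[0,0,0],[0,0,0],[0,0,0],[0,0,0],[0,0,0],[0,0,0]],"claw":[-1,-1,-1,-1,-1,-1,-1,-1,-1,-1]}'
python3 - <<'E'
from m import *
go(.5987,.0756,.216,-65)
from rig import get_image
a=[cv2.convertScaleAbs(cv2.resize(get_image(n)['pixels'][110:260,180:330],None,fx=2.6,fy=2.6,interpolation=cv2.INTER_CUBIC),alpha=1.5) for n in ['top','side']]; cv2.imwrite('pics/e.png',np.hstack(a))
E
```

```text
time: 7.88
tool_pos: [0.5909, 0.0858, 0.2193]
tcp_rot: [-0.001, 0.976, 0.217, -0.0]
force: [-3.7, 1.9, -0.2]
opening: 0.004
t 7.88 tcp [0.5909 0.0858 0.2193] yawy -65.0 tilt z [-9.0e-04  1.3e-03 -1.0e+00] F [-3.7  1.9 -0.2] open 0.004
travel cm [0.27 1.26 0.33] dr [-0.002  0.     0.001]
```

View pics/e.png

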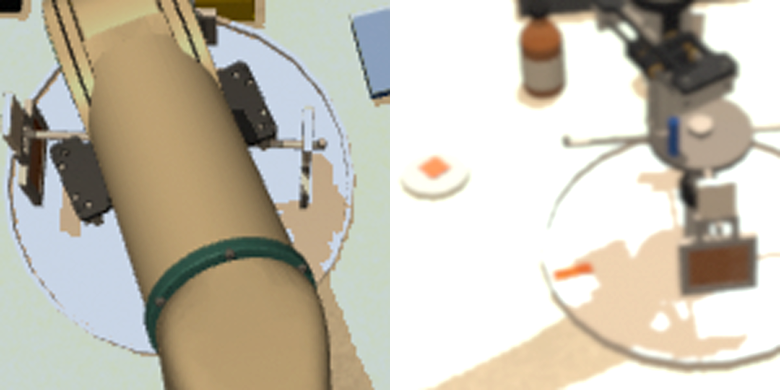

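```bash
python3 -m inch '{"travel":[[0.1,0.3,0],[0.1,0.6,0],[0.2,0.8,0],[0.2,0.9,0],[0.2,0.9,0]],"dr":[[0,0,0],[0,0,0],[0,0,0],[0,0,0],[0,0,0]],"claw":[-1,-1,-1,-1,-1]}'
python3 - <<'E'
from m import *
go(.5987,.0756,.216,-65)
E
```

```text
time: 8.6
tool_pos: [0.5974, 0.0786, 0.2192]
tcp_rot: [-0.0, 0.976, 0.217, 0.001]
force: [-1.1, 4.3, 1.5]
opening: 0.007
t 8.6 tcp [0.5974 0.0786 0.2192] yawy -65.0 tilt z [ 0.0016  0.0013 -1.    ] F [-1.1  4.3  1.5] open 0.007
travel cm [-0.01  0.32  0.32] dr [-0.001 -0.002  0.001]
```

```bash
for i in 1; do python3 -m inch '{"travel":[[0.05,0.1,0],[0.1,0.2,0],[0.1,0.2,0]],"dr":[[0,0,0],[0,0,0],[0,0,0]],"claw":[-1,-1,-1]}'; done
```

```text
time: 8.98
tool_pos: [0.5975, 0.0786, 0.2192]
tcp_rot: [-0.001, 0.976, 0.217, -0.0]
force: [-4.8, 6.2, 3.2]
opening: 0.008
```

```bash
python3 -m inch '{"travel":[[0.05,0.1,0],[0.1,0.2,0],[0.1,0.2,0]],"dr":[[0,0,0],[0,0,0],[0,0,0]],"claw":[-1,-1,-1]}'
```

```text
time: 9.35
tool_pos: [0.5975, 0.0785, 0.2192]
tcp_rot: [-0.002, 0.976, 0.218, -0.002]
force: [-8.4, 8.5, 5.7]
opening: 0.006
```

```bash
python3 -m inch '{"travel":[[-0.2,-0.8,0],[-0.2,-2.5,0],[-0.2,-2.5,-5],[-0.2,-2.5,-10],[-10,2,-12],[-16,8,-12],[-22,14,-12]],"dr":[[0,0,0],[0,0,0],[0,0,0],[0,0,0],[0,0,-0.1],[0,0,-0.2],[0,0,-0.3]],"claw":[-1,-1,-1,-0.4,-0.4,-0.4,-0.4]}'
python3 - <<'E'
from m import *
from rig import get_image
go(.527,-.2737,.3,-10)
a=[cv2.convertScaleAbs(cv2.resize(get_image(n)['pixels'][110:260,180:330],None,fx=2.6,fy=2.6,interpolation=cv2.INTER_CUBIC),alpha=1.5) for n in ['top','side']]; cv2.imwrite('pics/f.png',np.hstack(a))
E
```

```text
time: 10.22
tool_pos: [0.4943, -0.0648, 0.3368]
tcp_rot: [0.001, 0.932, 0.362, 0.001]
force: [0.2, -0.4, -0.7]
opening: 0.298
t 10.22 tcp [ 0.4943 -0.0648  0.3368] yawy -47.6 tilt z [ 0.0018 -0.0019 -1.    ] F [ 0.2 -0.4 -0.7] open 0.298
travel cm [-11.68  17.61   3.73] dr [ 0.003  0.001 -0.656]
```

View pics/f.png

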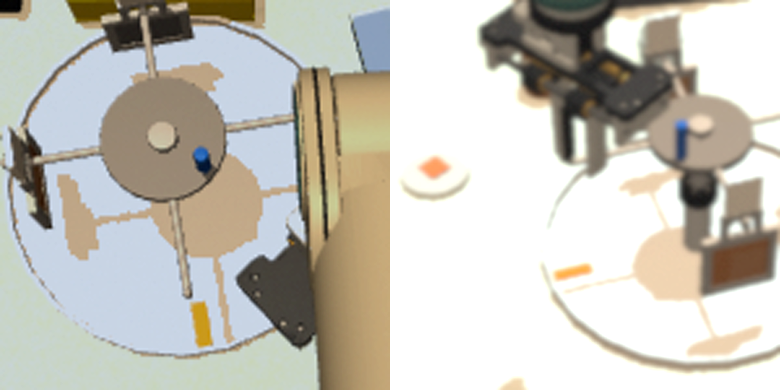

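```bash
python3 -m inch '{"travel":[[-4,6,0],[-8,11,0],[-11,16,0],[-11.7,17.6,2],[-11.7,17.6,4],[-11.7,17.6,6.5],[-11.7,17.6,8.5],[-11.7,17.6,8.5]],"dr":[[0,0,-0.15],[0,0,-0.3],[0,0,-0.45],[0,0,-0.6],[0,0,-0.656],[0,0,-0.656],[0,0,-0.656],[0,0,-0.656]],"claw":[-0.3,-0.3,-0.3,-0.3,-0.3,-0.3,-0.3,-0.3]}'
python3 - <<'E'
from m import *
from rig import get_image
go(.527,-.2737,.14,-10.1)
p=get_image('wrist');cv2.imwrite('pics/g_w.png',cv2.convertScaleAbs(p['pixels'],alpha=1.4)); print(p['position'],p['orientation'])
cv2.imwrite('pics/g_s.png',cv2.convertScaleAbs(cv2.resize(get_image('side')['pixels'][220:360,200:360],None,fx=4,fy=4,interpolation=cv2.INTER_CUBIC),alpha=1.3))
E
```

```text
time: 11.32
tool_pos: [0.5259, -0.2716, 0.2498]
tcp_rot: [-0.001, 0.767, 0.641, -0.001]
force: [-0.3, 0.2, 1.1]
opening: 0.351
t 11.32 tcp [ 0.5259 -0.2716  0.2498] yawy -10.2 tilt z [-2.8e-03  7.0e-04 -1.0e+00] F [-0.3  0.2  1.1] open 0.351
travel cm [-0.19  0.17 10.98] dr [-0.003 -0.    -0.002]
[ 0.53997933 -0.19346543  0.42922378] [ 0.98677544 -0.13562529  0.0132765  -0.08777102]
```

View pics/g_w.png

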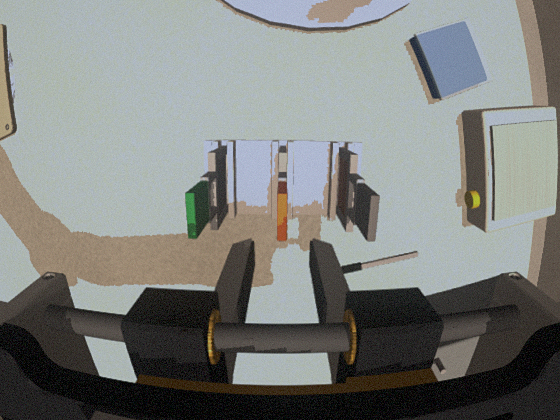

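View pics/g_s.png

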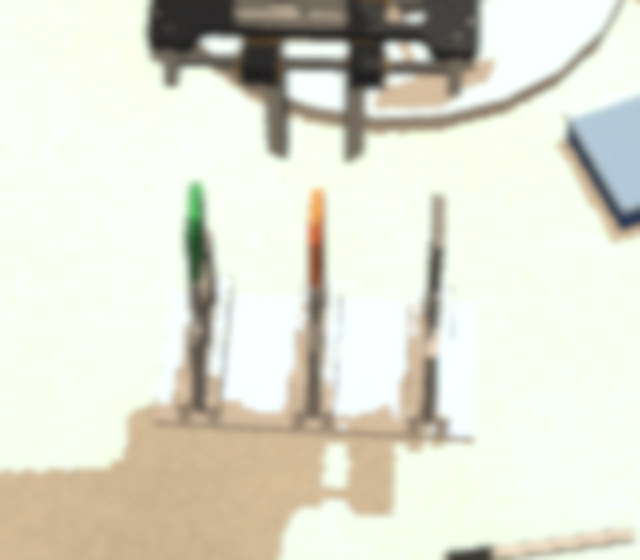

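```bash
cat >> h.py <<'E'
def pw(P,pos,q,f=325.192,c=(281.614,207.155)):
    d=(np.atleast_2d(P)-pos)@R.from_quat([q[1],q[2],q[3],q[0]]).as_matrix()
    x,y,z=d[:,0],-d[:,1],-d[:,2]; r=np.hypot(x,y); th=np.arctan2(r,z)
    return np.c_[c[0]+f*th*x/r,c[1]+f*th*y/r]
E
python3 - <<'E'
from h import *
pos=np.array([ 0.53997933,-0.19346543,0.42922378]);q=[0.98677544,-0.13562529,0.0132765,-0.08777102]
a=-.176;b=np.array([.527,-.2737,0]);yv=np.array([-np.sin(a),np.cos(a),0]);xv=np.array([np.cos(a),np.sin(a),0])
for s in(.02,-.02):
  for z in (.181,.129): print(s,z,pw(b+yv*s+[0,0,z],pos,q))
for X in(.105,-.105): print(X,pw(b+xv*X+yv*.05,pos,q))
print("tcp->",pw([.5259,-.2716,.25],pos,q))
# hook at stop
tip=onz('top',(180+189/2.6,110+294/2.6),.206);nut=onz('top',(180+162/2.6,110+136/2.6),.206);d=tip-nut
print(tip,nut,np.hypot(*d[:2]),np.degrees(np.arctan2(-d[1],-d[0])))
E
python3 -c "
import cv2;a=cv2.imread('pics/g_w.png')[130:260,190:380];cv2.imwrite('pics/g_w2.png',cv2.resize(a,None,fx=4,fy=4))"
```

```text
0.02 0.181 [[284.12200997 196.94254072]]
0.02 0.129 [[283.84041096 183.71451473]]
-0.02 0.181 [[284.09611099 244.2156326 ]]
-0.02 0.129 [[283.8383784  224.04277875]]
0.105 [[361.68678916 143.08844781]]
-0.105 [[205.01420018 143.22225445]]
tcp-> [[282.25906937 253.85764683]]
[0.48406551 0.07083946 0.206     ] [0.63276555 0.09793271 0.206     ] 0.15114809100236537 10.326058117302214
```

View pics/g_w2.png

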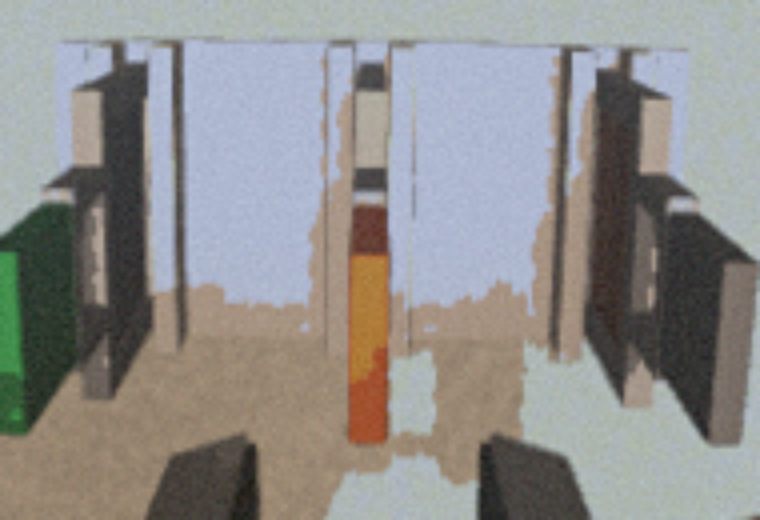

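```bash
python3 -m inch '{"travel":[[0,0,4],[0,0,8],[0,0,10.2],[0,0,10.7],[0,0,10.8],[0,0,10.8],[0,0,10.8],[0,0,10.8],[0,0,10.8]],"dr":[[0,0,0],[0,0,0],[0,0,0],[0,0,0],[0,0,0],[0,0,0],[0,0,0],[0,0,0],[0,0,0]],"claw":[-0.3,-0.3,-0.3,-0.3,-0.3,-1,-1,-1,-1]}'
python3 - <<'E'
from m import *
go(.526,-.272,.30,-10.1)
E
```

```text
time: 12.55
tool_pos: [0.5266, -0.2722, 0.1438]
tcp_rot: [0.0, 0.767, 0.641, -0.0]
force: [-1.6, 0.7, 5.5]
opening: 0.083
t 12.55 tcp [ 0.5266 -0.2722  0.1438] yawy -10.2 tilt z [ 0.e+00 -4.e-04 -1.e+00] F [-1.6  0.7  5.5] open 0.083
travel cm [ -0.    -0.06 -15.62] dr [ 0.     0.    -0.002]
```

```bash
python3 -m inch '{"travel":[[0,0,-2],[0,0,-6],[0,0,-11],[0,0,-16],[0,0,-20],[0,0,-23],[0,0,-23]],"dr":[[0,0,0],[0,0,0],[0,0,0],[0,0,0],[0,0,0],[0,0,0],[0,0,0]],"claw":[-1,-1,-1,-1,-1,-1,-1]}'
python3 - <<'E'
from m import *
go(.45,.0,.375,9.8);go(.5306,.0796,.355,9.8)
E
```

```text
time: 13.42
tool_pos: [0.5278, -0.2722, 0.3749]
tcp_rot: [0.002, 0.767, 0.641, 0.001]
force: [0.1, -0.3, -2.0]
opening: 0.085
t 13.43 tcp [ 0.5278 -0.2722  0.3749] yawy -10.2 tilt z [ 0.0041 -0.0018 -1.    ] F [ 0.1 -0.3 -2. ] open 0.085
travel cm [ 25.42 -12.48  -0.09] dr [ 0.004  0.002 -0.349]
t 13.43 tcp [ 0.5278 -0.2722  0.3749] yawy -10.2 tilt z [ 0.0041 -0.0018 -1.    ] F [ 0.1 -0.3 -2. ] open 0.085
travel cm [34.68 -5.96  1.93] dr [ 0.004  0.002 -0.349]
```

```bash
python3 -m inch '{"travel":[[4,-2,0],[9,-5,0],[14,-7.5,0],[19,-9,0],[24,-9.5,0],[29,-8,0],[33,-6.5,0],[34.7,-6,0],[34.7,-6,0]],"dr":[[0,0,-0.05],[0,0,-0.1],[0,0,-0.15],[0,0,-0.2],[0,0,-0.25],[0,0,-0.3],[0,0,-0.349],[0,0,-0.349],[0,0,-0.349]],"claw":[-1,-1,-1,-1,-1,-1,-1,-1,-1]}'
python3 - <<'E'
from m import *
from rig import get_image
go(.5306,.0796,.337,9.8)
p=get_image('wrist');cv2.imwrite('pics/k_w.png',cv2.convertScaleAbs(p['pixels'],alpha=1.4)); print(p['position'],p['orientation'])
cv2.imwrite('pics/k_s.png',cv2.convertScaleAbs(cv2.resize(get_image('side')['pixels'][80:260,180:340],None,fx=3.3,fy=3.3,interpolation=cv2.INTER_CUBIC),alpha=1.3))
E
```

```text
time: 14.55
tool_pos: [0.5284, 0.0803, 0.3717]
tcp_rot: [-0.001, 0.644, 0.765, -0.001]
force: [-0.1, 0.1, -1.1]
opening: 0.083
t 14.55 tcp [0.5284 0.0803 0.3717] yawy 9.9 tilt z [-2.8e-03 -3.0e-04 -1.0e+00] F [-0.1  0.1 -1.1] open 0.083
travel cm [-0.11  0.22  3.47] dr [-0.003 -0.     0.001]
[0.51493376 0.15874078 0.55118878] [ 0.98696563 -0.13592527 -0.01069572  0.08549135]
```

View pics/k_w.png

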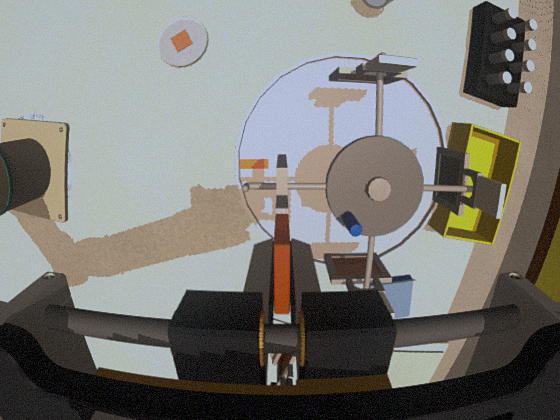

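View pics/k_s.png

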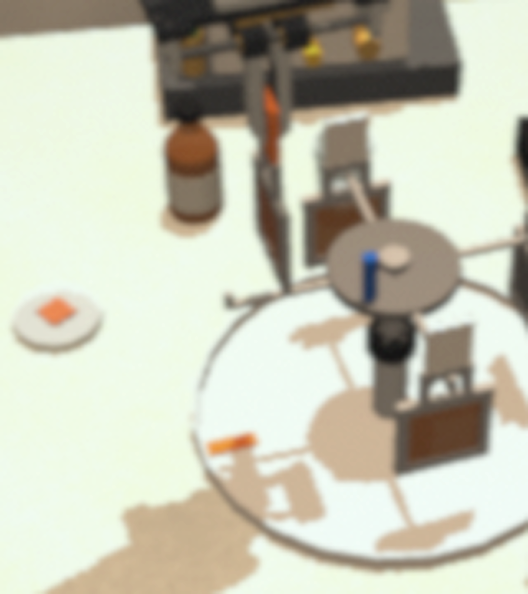

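```bash
cat >> h.py <<'E'
def wz(uv,z,pos,q,f=325.192,c=(281.614,207.155)):
    s=least_squares(lambda P:pw([P[0],P[1],z],pos,q,f,c)[0]-uv,[pos[0]+.001,pos[1]-.01]); return s.x
E
python3 - <<'E'
from h import *
pos=np.array([0.51493376,0.15874078,0.55118878]);q=[ 0.98696563,-0.13592527,-0.01069572,0.08549135]
n=wz((379.5,189),.206,pos,q);t=wz((246,187),.206,pos,q);print(n,t,np.hypot(*(n-t)),np.degrees(np.arctan2(*(n-t)[::-1])))
for z in(.2,.212):
  n=wz((379.5,189),z,pos,q);t=wz((246,187),z,pos,q);print(z,n,t,np.hypot(*(n-t)))
E
python3 -m inch '{"travel":[[0,0.2,1.5],[0,0.2,2.6],[0,0.2,2.8]],"dr":[[0,0,0],[0,0,0],[0,0,0]],"claw":[-1,-1,-1]}'
```

```text
[0.63514765 0.10287145] [0.48869645 0.07898883] 0.1483857633274964 9.262012829397282
0.2 [0.63723719 0.10190034] [0.4882404 0.0776026] 0.15096497398424186
0.212 [0.63305812 0.10384255] [0.4891525  0.08037506] 0.14580655267075082
time: 15.02
tool_pos: [0.5302, 0.0795, 0.3439]
tcp_rot: [-0.001, 0.644, 0.765, -0.001]
force: [0.2, 0.6, -2.3]
opening: 0.08
```

```bash
python3 -m inch '{"travel":[[0,0,0.3],[0,0,0.6],[0,0,0.7]],"dr":[[0,0,0],[0,0,0],[0,0,0]],"claw":[-1,-1,-1]}'
python3 -m inch '{"travel":[[0,0,0.1],[0,0,0.2]],"dr":[[0,0,0],[0,0,0]],"claw":[-1,-1]}'
```

```text
time: 15.4
tool_pos: [0.531, 0.0805, 0.3382]
tcp_rot: [0.0, 0.644, 0.765, 0.0]
force: [-0.6, -0.0, -2.3]
opening: 0.082
time: 15.65
tool_pos: [0.5311, 0.0805, 0.3363]
tcp_rot: [0.0, 0.644, 0.765, 0.0]
force: [-1.5, -0.2, -0.6]
opening: 0.084
```

```bash
python3 -m inch '{"travel":[[0,0,0.1],[0,0,0.2]],"dr":[[0,0,0],[0,0,0]],"claw":[-1,-1]}'
```

```text
time: 15.9
tool_pos: [0.531, 0.0804, 0.3342]
tcp_rot: [0.0, 0.644, 0.765, 0.0]
force: [0.1, -0.6, -1.9]
opening: 0.083
```

```bash
python3 -m inch '{"travel":[[0,0,0.1],[0,0,0.2]],"dr":[[0,0,0],[0,0,0]],"claw":[-1,-1]}'
```

```text
time: 16.15
tool_pos: [0.531, 0.0804, 0.3321]
tcp_rot: [0.0, 0.644, 0.765, -0.0]
force: [0.2, 0.3, -2.6]
opening: 0.085
```

```bash
python3 -m inch '{"travel":[[0,0,0.1],[0,0,0.2]],"dr":[[0,0,0],[0,0,0]],"claw":[-1,-1]}'
```

```text
time: 16.4
tool_pos: [0.5311, 0.0806, 0.3312]
tcp_rot: [0.0, 0.644, 0.765, 0.0]
force: [-1.3, -0.7, 9.1]
opening: 0.083
```

```bash
python3 -m inch '{"travel":[[0,0,0.1],[0,0,0.2]],"dr":[[0,0,0],[0,0,0]],"claw":[-1,-1]}'
```

```text
time: 16.65
tool_pos: [0.5313, 0.0807, 0.3308]
tcp_rot: [0.001, 0.644, 0.765, 0.001]
force: [-3.4, -1.3, 18.5]
opening: 0.088
```

```bash
python3 -m inch '{"travel":[[0,0,0.1],[0,0,0.2]],"dr":[[0,0,0],[0,0,0]],"claw":[-1,-1]}'
```

```text
time: 16.9
tool_pos: [0.5319, 0.081, 0.3305]
tcp_rot: [0.002, 0.644, 0.765, 0.001]
force: [-4.9, -2.3, 27.4]
opening: 0.085
```

```bash
python3 -m inch '{"travel":[[0,0,-1],[0,0,-2],[0,0,-2],[0,0,-2]],"dr":[[0,0,0],[0,0,0],[0,0,0],[0,0,0]],"claw":[-1,-1,-1,-1]}'
python3 - <<'E'
from m import *
from rig import get_image
go(.40,.07,.37,9.8)
p=get_image('wrist');cv2.imwrite('pics/l_w.png',cv2.convertScaleAbs(p['pixels'],alpha=1.4)); print(p['position'],p['orientation'])
cv2.imwrite('pics/l_s.png',cv2.convertScaleAbs(cv2.resize(get_image('side')['pixels'][80:260,180:340],None,fx=3.3,fy=3.3,interpolation=cv2.INTER_CUBIC),alpha=1.3))
E
```

```text
time: 17.4
tool_pos: [0.5308, 0.0803, 0.3457]
tcp_rot: [-0.0, 0.644, 0.765, -0.0]
force: [-0.3, 0.6, -1.4]
opening: 0.087
t 17.4 tcp [0.5308 0.0803 0.3457] yawy 9.8 tilt z [-8.e-04 -1.e-04 -1.e+00] F [-0.3  0.6 -1.4] open 0.087
travel cm [  1.21 -13.07  -2.42] dr [-0.001 -0.    -0.   ]
[0.51710343 0.15871323 0.52513138] [ 0.98701729 -0.13592541 -0.01157678  0.08477696]
```

View pics/l_w.png

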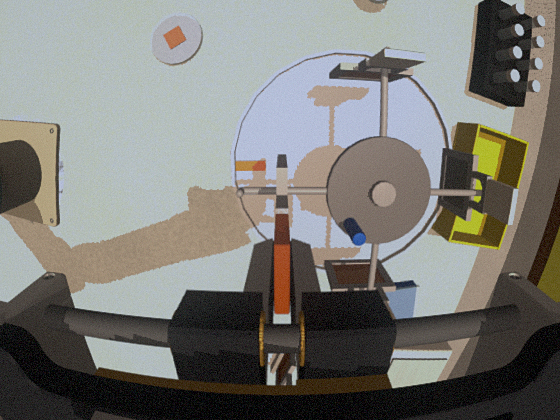

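View pics/l_s.png

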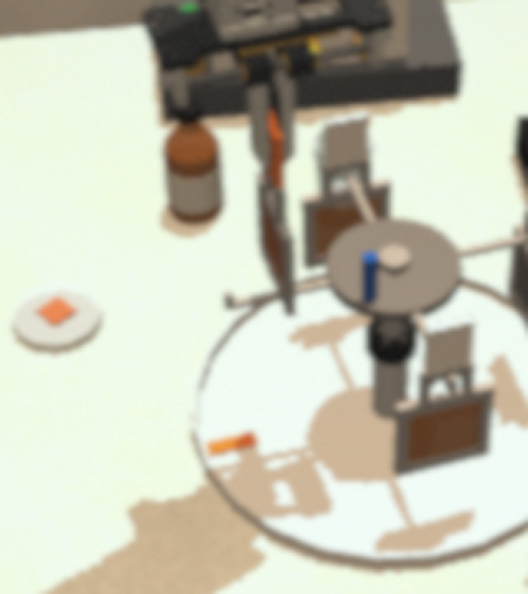

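Run:
```python
from h import *
pos=np.array([0.51710343,0.15871323,0.52513138]);q=[ 0.98701729,-0.13592541,-0.01157678,0.08477696]
tcp=np.array([.5308,.0803,.3457]); a=np.radians(9.8); lat=np.array([-np.sin(a),np.cos(a),0])
def P(l,z): return tcp+lat*l+[0,0,z-.1378]
for l,z in [(.043,0),(.043,.088),(.023,.123),(.023,.115),(.02,.175),(.02,.123),(-.02,.175)]: print(l,z,pw(P(l,z),pos,q))
for c,yaw in [((.634,.0975),.171),((.635,.1027),.162)]:
    for r in (.15,.105): print(c,r,pw([c[0]-r*np.cos(yaw),c[1]-r*np.sin(yaw),.206 if r==.15 else .194],pos,q))
    print(pw([*c,.206],pos,q))
I=cv2.imread('pics/l_w.png');cv2.imwrite('pics/l_w2.png',cv2.resize(I[140:330,225:405],None,fx=4,fy=3.1,interpolation=cv2.INTER_CUBIC))
```

```text
0.043 0 [[281.81924568 155.50738346]]
0.043 0.088 [[281.87185022 169.64110621]]
0.023 0.123 [[281.88884141 210.36343222]]
0.023 0.115 [[281.88116947 206.89754483]]
0.02 0.175 [[281.95230108 247.19314992]]
0.02 0.123 [[281.88628551 214.97360987]]
-0.02 0.175 [[281.89696124 316.81581211]]
(0.634, 0.0975) 0.15 [[237.227485   198.26961286]]
(0.634, 0.0975) 0.105 [[281.43475744 195.43867063]]
[[381.9041315  198.55293029]]
(0.635, 0.1027) 0.15 [[238.85134182 192.23168567]]
(0.635, 0.1027) 0.105 [[283.23297439 189.94553099]]
[[383.9393119  193.95821977]]
```

View pics/l_w2.png

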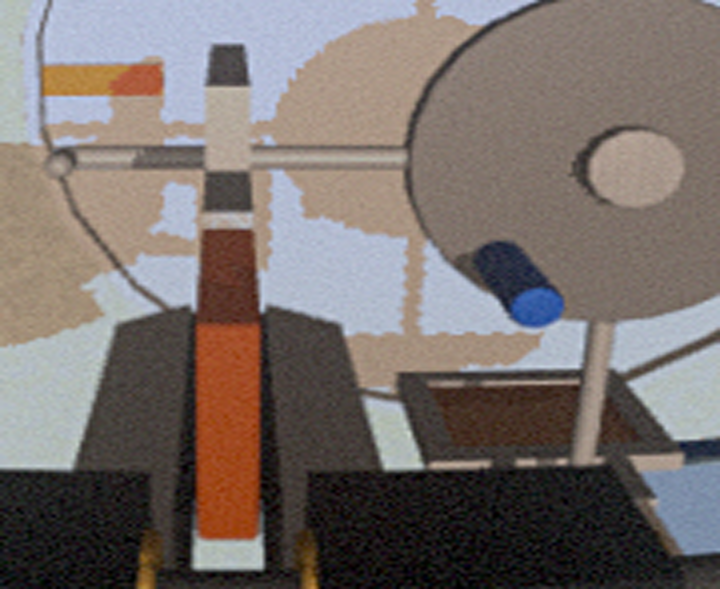

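```bash
python3 -m inch '{"travel":[[0.1,0,-2],[0.2,-3,-2.5],[0.25,-7,-2.5],[0.25,-8.6,0],[0.25,-8.6,4],[0.25,-8.6,8],[0.25,-8.6,11],[0.25,-8.6,11.35],[0.25,-8.6,11.35]],"dr":[[0,0,0],[0,0,0],[0,0,0],[0,0,0],[0,0,0],[0,0,0],[0,0,0],[0,0,0],[0,0,0]],"claw":[-1,-1,-1,-1,-1,-1,-1,-1,-1]}'
python3 - <<'E'
from m import *
from rig import get_image
go(.511,.083,.2322,9.5)
p=get_image('wrist');cv2.imwrite('pics/n_w.png',cv2.convertScaleAbs(p['pixels'],alpha=1.4)); print(p['position'],p['orientation'])
cv2.imwrite('pics/n_s.png',cv2.convertScaleAbs(cv2.resize(get_image('side')['pixels'][100:240,180:340],None,fx=4,fy=4,interpolation=cv2.INTER_CUBIC),alpha=1.3))
I=cv2.imread('pics/n_w.png');cv2.imwrite('pics/n_w2.png',cv2.resize(I[120:310,235:425],None,fx=4,fy=3,interpolation=cv2.INTER_CUBIC))
E
```

```text
time: 18.62
tool_pos: [0.4463, 0.0686, 0.2333]
tcp_rot: [0.0, 0.644, 0.765, 0.0]
force: [0.4, 0.2, -0.8]
opening: 0.085
t 18.62 tcp [0.4463 0.0686 0.2333] yawy 9.8 tilt z [ 7.e-04  4.e-04 -1.e+00] F [ 0.4  0.2 -0.8] open 0.085
travel cm [0.32 6.62 0.11] dr [ 0.001 -0.     0.005]
[0.43235484 0.14690711 0.41277599] [ 0.98703325 -0.13573814 -0.01242772  0.0847707 ]
```

View pics/n_w2.png

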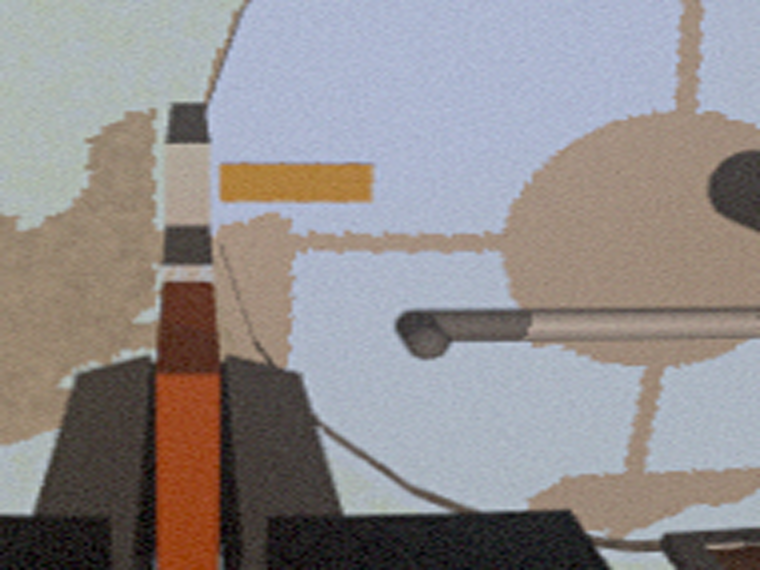

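View pics/n_s.png

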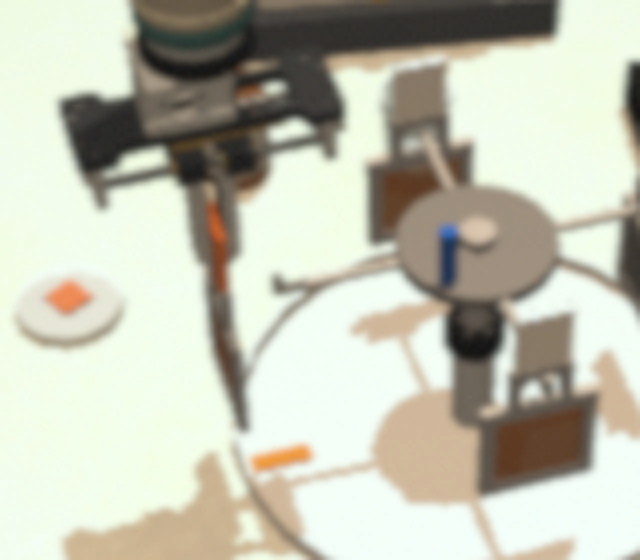

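Run:
```python
from h import *
pos=np.array([0.43235484,0.14690711,0.41277599]);q=[ 0.98703325,-0.13573814,-0.01242772,0.0847707]
tcp=np.array([.4463,.0686,.2333]); a=np.radians(9.8); lat=np.array([-np.sin(a),np.cos(a)]);rad=np.array([np.cos(a),np.sin(a)])
f=lambda uv,z:(wz(uv,z,pos,q)-tcp[:2])
o=lambda uv,z:print(uv,np.round([f(uv,z)@lat,f(uv,z)@rad],4))
o((342.7,234),.206)               # tip lat, radial
o((235+700/4,120+323/3),.194)     # bar top
print("carrier:")
for y,z,l in [(103,0,.043),(143,.088,.043),(265,.123,.023),(374,.175,.02)]: 
    uv=(235+188/4,120+y/3); print(l, f(uv,.2333-.1378+z)@lat, f(uv,.2333-.1378+z)@rad)
```

```text
(342.7, 234) [0.0024 0.0419]
(410.0, 227.66666666666669) [0.0021 0.0966]
carrier:
0.043 0.044166852034236724 0.00046466830070947544
0.043 0.04441084031682346 0.00022816499038460586
0.023 0.024286428879275356 0.00015043318692896325
0.02 0.021252427184191486 1.5310000855627835e-05
```

```bash
python3 -m inch '{"travel":[[0.05,1.5,0.1],[0.1,3,0.1],[0.1,3.3,0.1],[0.1,3.6,0.1],[0.1,3.8,0.1]],"dr":[[0,0,0],[0,0,0],[0,0,0],[0,0,0],[0,0,0]],"claw":[-1,-1,-1,-1,-1]}'
```

```text
time: 19.35
tool_pos: [0.483, 0.0757, 0.2316]
tcp_rot: [-0.0, 0.644, 0.765, -0.0]
force: [0.4, -0.1, -2.1]
opening: 0.081
```

```bash
python3 -m inch '{"travel":[[0,0.4,0],[0,0.8,0]],"dr":[[0,0,0],[0,0,0]],"claw":[-1,-1]}'
python3 - <<'E'
from m import *
from rig import get_image
go(.511,.083,.2322,9.8)
p=get_image('wrist');I=cv2.convertScaleAbs(p['pixels'],alpha=1.4)
J=cv2.convertScaleAbs(get_image('side')['pixels'],alpha=1.3)
cv2.imwrite('pics/o.png',np.hstack([cv2.resize(I[120:260,220:360],(390,500),interpolation=cv2.INTER_CUBIC),cv2.resize(J[120:220,210:290],(400,500),interpolation=cv2.INTER_CUBIC)]))
E
```

```text
time: 19.6
tool_pos: [0.4912, 0.077, 0.2318]
tcp_rot: [0.0, 0.644, 0.765, 0.0]
force: [0.6, 0.3, -1.5]
opening: 0.087
t 19.6 tcp [0.4912 0.077  0.2318] yawy 9.8 tilt z [ 1.e-04 -1.e-04 -1.e+00] F [ 0.6  0.3 -1.5] open 0.087
travel cm [ 0.25  2.05 -0.04] dr [ 0.  0. -0.]
```

View pics/o.png

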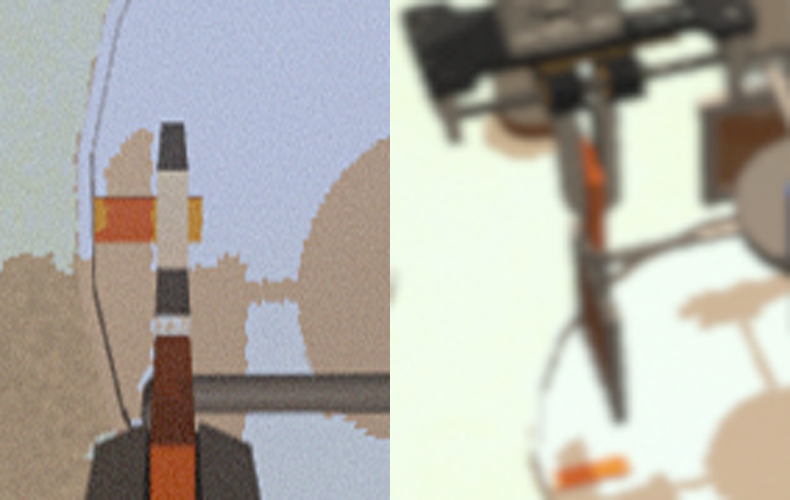

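```bash
python3 -m inch '{"travel":[[0,0.5,0],[0,1.0,0],[0,1.4,0],[0,1.4,0.4],[0,1.4,0.8],[0,1.4,1.1],[0,1.4,1.2]],"dr":[[0,0,0],[0,0,0],[0,0,0],[0,0,0],[0,0,0],[0,0,0],[0,0,0]],"claw":[-1,-1,-1,-1,-1,-1,-1]}'
```

```text
time: 20.58
tool_pos: [0.5045, 0.0794, 0.2194]
tcp_rot: [-0.0, 0.644, 0.765, -0.0]
force: [0.4, -0.2, -1.2]
opening: 0.083
```

One step at a time from here.

```bash
python3 -m inch '{"travel":[[0,0,0.1],[0,0,0.15],[0,0,0.15]],"dr":[[0,0,0],[0,0,0],[0,0,0]],"claw":[-1,-1,-1]}'
```

```text
time: 20.95
tool_pos: [0.5048, 0.0795, 0.2183]
tcp_rot: [0.0, 0.644, 0.765, 0.0]
force: [-0.8, -0.7, -1.4]
opening: 0.083
```

```bash
python3 -m inch '{"travel":[[0,0,0.1],[0,0,0.1]],"dr":[[0,0,0],[0,0,0]],"claw":[-1,-1]}'
```

```text
time: 21.2
tool_pos: [0.5047, 0.0794, 0.2172]
tcp_rot: [-0.0, 0.644, 0.765, -0.0]
force: [-0.0, 0.0, -1.7]
opening: 0.081
```

```bash
python3 -m inch '{"travel":[[0,0,0.1],[0,0,0.1]],"dr":[[0,0,0],[0,0,0]],"claw":[-1,-1]}'
```

```text
time: 21.45
tool_pos: [0.5049, 0.0795, 0.2165]
tcp_rot: [0.0, 0.644, 0.765, 0.0]
force: [-0.9, -0.4, 0.3]
opening: 0.082
```

```bash
python3 -m inch '{"travel":[[0,-0.2,0],[0,-0.4,0],[0,-0.4,0]],"dr":[[0,0,0],[0,0,0],[0,0,0]],"claw":[-1,-1,-1]}'
```

```text
time: 21.82
tool_pos: [0.501, 0.0789, 0.2164]
tcp_rot: [0.0, 0.644, 0.765, 0.0]
force: [1.6, 1.4, 0.8]
opening: 0.083
```

```bash
python3 -m inch '{"travel":[[0,-0.1,0],[0,-0.2,0],[0,-0.2,0]],"dr":[[0,0,0],[0,0,0],[0,0,0]],"claw":[-1,-1,-1]}'
```

```text
time: 22.2
tool_pos: [0.4991, 0.0785, 0.2164]
tcp_rot: [0.0, 0.644, 0.765, 0.0]
force: [1.7, 0.7, 1.4]
opening: 0.08
```

```bash
python3 -m inch '{"travel":[[0,-0.1,0],[0,-0.2,0],[0,-0.2,0]],"dr":[[0,0,0],[0,0,0],[0,0,0]],"claw":[-1,-1,-1]}'
```

```text
time: 22.58
tool_pos: [0.497, 0.0781, 0.2163]
tcp_rot: [0.0, 0.644, 0.765, 0.0]
force: [2.4, 0.1, 3.0]
opening: 0.081
```

```bash
python3 -m inch '{"travel":[[0,-0.1,0],[0,-0.2,0],[0,-0.2,0]],"dr":[[0,0,0],[0,0,0],[0,0,0]],"claw":[-1,-1,-1]}'
```

```text
time: 22.95
tool_pos: [0.4951, 0.0778, 0.2163]
tcp_rot: [0.0, 0.644, 0.765, 0.0]
force: [2.7, 0.3, 2.4]
opening: 0.085
```

```bash
python3 -m inch '{"travel":[[0,-0.1,0],[0,-0.2,0],[0,-0.2,0]],"dr":[[0,0,0],[0,0,0],[0,0,0]],"claw":[-1,-1,-1]}'
```

```text
time: 23.32
tool_pos: [0.4949, 0.0779, 0.2165]
tcp_rot: [0.001, 0.644, 0.765, 0.002]
force: [6.3, 1.0, 0.2]
opening: 0.081
```

```bash
python3 -m inch '{"travel":[[0,-0.1,0],[0,-0.1,0],[0,-0.1,0]],"dr":[[0,0,0],[0,0,0],[0,0,0]],"claw":[-1,-1,-1]}'
python3 - <<'E'
from m import *
from rig import get_image
go(.511,.083,.2322,9.8)
p=get_image('wrist');I=cv2.convertScaleAbs(p['pixels'],alpha=1.4)
J=cv2.convertScaleAbs(get_image('side')['pixels'],alpha=1.3)
cv2.imwrite('pics/q.png',np.hstack([cv2.resize(I[120:260,220:360],(390,500),interpolation=cv2.INTER_CUBIC),cv2.resize(J[120:220,210:290],(400,500),interpolation=cv2.INTER_CUBIC)]))
E
```

```text
time: 23.7
tool_pos: [0.4948, 0.0779, 0.2165]
tcp_rot: [0.001, 0.644, 0.765, 0.003]
force: [8.0, 1.1, -3.2]
opening: 0.084
t 23.7 tcp [0.4948 0.0779 0.2165] yawy 9.8 tilt z [ 0.0055  0.002  -1.    ] F [ 8.   1.1 -3.2] open 0.084
travel cm [ 0.23  1.7  -1.56] dr [ 0.006 -0.001 -0.   ]
```

View pics/q.png

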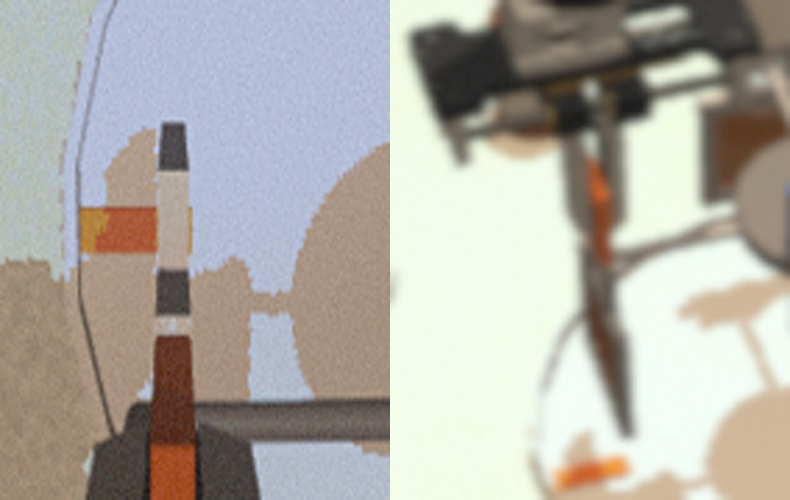

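```bash
python3 -m inch '{"travel":[[0,0.15,0],[0,0.3,0],[0,0.3,0],[0,0.3,0],[0,0.3,0],[0,0.3,0],[0,0.3,0]],"dr":[[0,0,0],[0,0,0],[0,0,0],[0,0,0],[0,0,0],[0,0,0],[0,0,0]],"claw":[-1,-1,-1,-0.75,-0.5,-0.4,-0.4]}'
python3 - <<'E'
from m import *
from rig import get_image
go(.511,.083,.2322,9.8)
p=get_image('wrist');I=cv2.convertScaleAbs(p['pixels'],alpha=1.4)
J=cv2.convertScaleAbs(get_image('side')['pixels'],alpha=1.3)
cv2.imwrite('pics/r.png',np.hstack([cv2.resize(I[120:330,210:360],(390,540),interpolation=cv2.INTER_CUBIC),cv2.resize(J[120:220,210:290],(400,540),interpolation=cv2.INTER_CUBIC)]))
E
```

```text
time: 24.68
tool_pos: [0.4944, 0.0776, 0.216]
tcp_rot: [-0.0, 0.644, 0.765, -0.0]
force: [0.2, -0.1, 0.3]
opening: 0.3
t 24.68 tcp [0.4944 0.0776 0.216 ] yawy 9.8 tilt z [-1.e-03 -3.e-04 -1.e+00] F [ 0.2 -0.1  0.3] open 0.3
travel cm [ 0.25  1.72 -1.62] dr [-0.001  0.    -0.   ]
```

View pics/r.png

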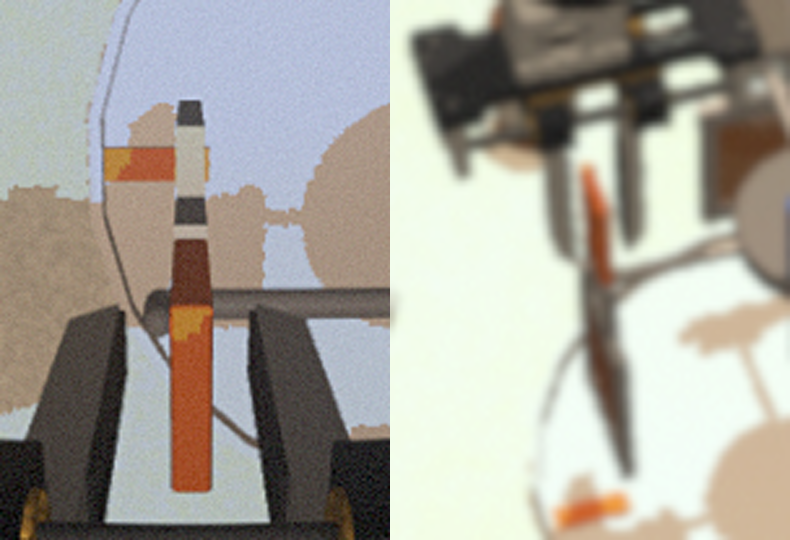

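Hanging upright between the open fingers at the upturned end. Withdraw straight up, then away.

```bash
python3 -m inch '{"travel":[[0,0,-1],[0,0,-3],[0,0,-6],[0,0,-10],[0,0,-13],[0,-3,-14],[0,-8,-14],[0,-12,-14],[0,-12,-14]],"dr":[[0,0,0],[0,0,0],[0,0,0],[0,0,0],[0,0,0],[0,0,0],[0,0,0],[0,0,0],[0,0,0]],"claw":[-0.4,-0.4,-0.4,-0.4,-0.4,-0.4,-0.4,-0.4,-0.4]}'
python3 - <<'E'
from m import *
from rig import get_image
go(.4,.083,.35,9.8)
p=get_image('wrist');I=cv2.convertScaleAbs(p['pixels'],alpha=1.4)
J=cv2.convertScaleAbs(get_image('side')['pixels'],alpha=1.3)
cv2.imwrite('pics/s.png',np.hstack([cv2.resize(I[80:300,240:460],(400,400),interpolation=cv2.INTER_CUBIC),cv2.resize(J[100:240,190:330],(400,400),interpolation=cv2.INTER_CUBIC)]))
E
```

```text
time: 25.9
tool_pos: [0.3746, 0.0569, 0.357]
tcp_rot: [0.001, 0.644, 0.765, -0.001]
force: [0.3, -0.4, -0.3]
opening: 0.3
t 25.9 tcp [0.3746 0.0569 0.357 ] yawy 9.8 tilt z [ 0.001  -0.0026 -1.    ] F [ 0.3 -0.4 -0.3] open 0.3
travel cm [2.14 2.95 0.7 ] dr [ 0.001  0.003 -0.   ]
```

View pics/s.png

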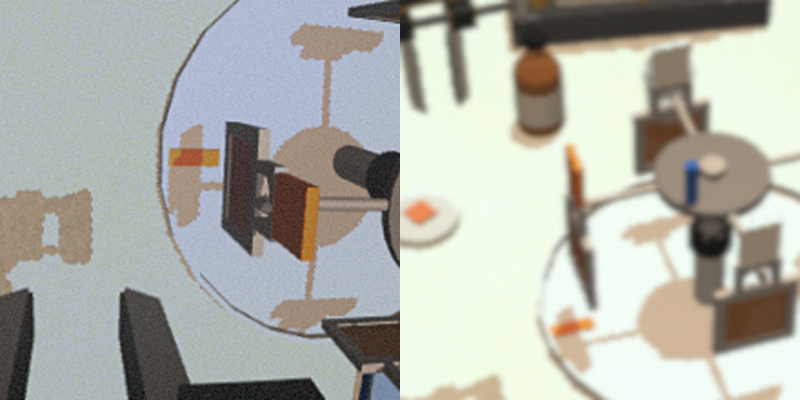

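```bash
python3 -m inch '{"travel":[[0,0,0],[0,0,0],[0,0,0],[0,0,0],[0,0,0],[0,0,0],[0,0,0],[0,0,0]],"dr":[[0,0,0],[0,0,0],[0,0,0],[0,0,0],[0,0,0],[0,0,0],[0,0,0],[0,0,0]],"claw":[-0.4,-0.4,-0.4,-0.4,-0.4,-0.4,-0.4,-0.4]}'
python3 - <<'E'
from m import *
from rig import get_image
J=[cv2.convertScaleAbs(get_image(n)['pixels'],alpha=1.3) for n in ('side','top','side')]
print(np.abs(J[0].astype(int)-J[2]).max(axis=2)[150:220,225:285].max())
K=cv2.imread('pics/s.png')
cv2.imwrite('pics/t.png',np.hstack([cv2.resize(J[0][100:240,190:330],(400,400),interpolation=cv2.INTER_CUBIC),cv2.resize(J[1][100:260,170:330],(400,400),interpolation=cv2.INTER_CUBIC)]))
E
```

```text
time: 27.0
tool_pos: [0.3767, 0.0573, 0.3562]
tcp_rot: [0.0, 0.644, 0.765, 0.0]
force: [0.4, 0.0, 0.5]
opening: 0.301
6
```

View pics/t.png

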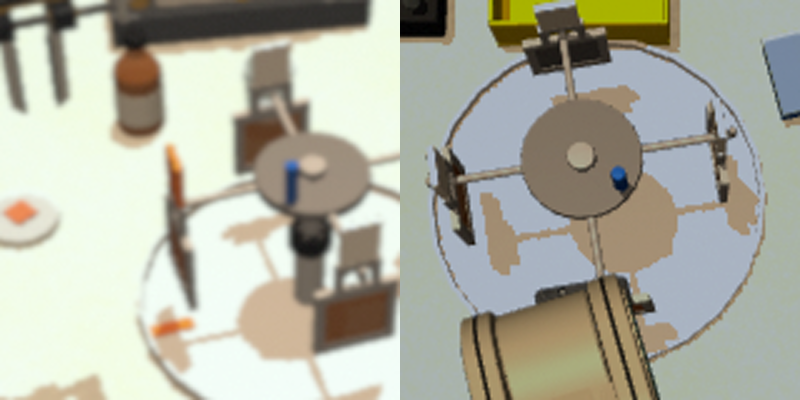

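Run:
```python
import cv2,numpy as np
from rig import get_image
cur=get_image('top')['pixels'];cv2.imwrite('pics/u_top.png',cur)
new=cv2.convertScaleAbs(cv2.resize(cur[110:260,180:330],None,fx=2.6,fy=2.6,interpolation=cv2.INTER_CUBIC),alpha=1.5)
old=cv2.imread('pics/f.png')[:,:390]
for n,I in(('stop',old),('now',new)):
    I=I.astype(int);m=(I[...,0]>I[...,2]+60)&(np.indices(I.shape[:2])[1]<300)&(np.indices(I.shape[:2])[0]>100)
    v,u=np.nonzero(m);print(n,m.sum(),u.mean(),v.mean())
d=cv2.absdiff(old,new)[60:270,0:230]; print(d.mean(),d.max())
cv2.imwrite('pics/u.png',np.hstack([old,new]))
```

```text
stop 175 200.6742857142857 154.5142857142857
now 174 200.66091954022988 154.4712643678161
4.822436162870946 196
```

View pics/u.png

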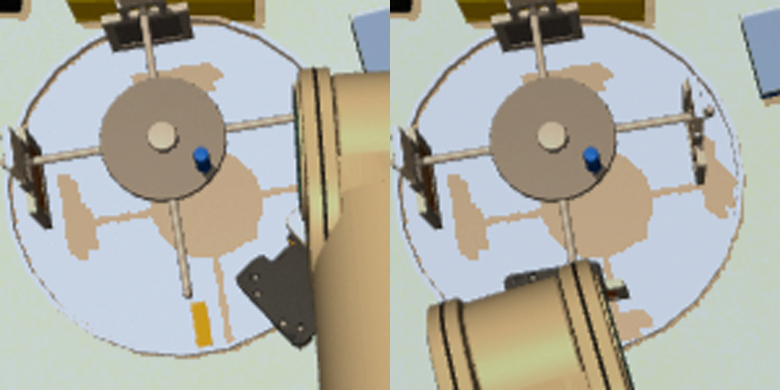

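The post is exactly where it was when at the stop (a shift of under 0.1 pixel), and the carrier hangs still.

```bash
python3 -c "
from rig import env
print(env.sign_off())"
```

```text
the job is handed in; nothing more can be done
None
```

I turned the carousel counterclockwise by its blue post to the stop and hung the orange carrier on the empty hook. I drew it out against the upturned end, let go, and handed the job in at about 27 s. I have no verdict back.

**Last checks**
- **Carousel:** the post in the top picture is within 0.1 pixel of where it was right after I reached the stop. There the force rose to about 13 N without the post moving.
- **Drawing outwards:** the wrist force along the hook was 6 to 8 N against the upturned end. By my measurements, that puts the eye about 142 mm out from the axis.
- **At the end:** the carrier hangs upright and still, with two side pictures 0.1 s apart showing no change. The gripper is well clear and the wrist force is back within its noise.
- **Bystanders:** the fingers touched only the post and the orange carrier. I saw nothing else displaced, but I did not measure the bystanders' positions again.

**What went less well**
- **Close to the force limit:** I set the carrier's underside on the hook bar to find the height, and ran two steps too many. The wrist force peaked at 27.4 N, or about 29 N with the carrier's weight added. That is just under 30 N, though a short peak between readings can't be ruled out.
- **Height and sideways position:** that touch gave a column height h of about 26 mm, the same as the camera estimate. The wrist and top cameras disagreed by up to about 6 mm sideways, so I lined up the hook from the wrist picture, where carrier and hook show together.

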